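Build the compression-test stack on the loading stand

ROBOT

A 6-joint arm with a two-finger parallel gripper is mounted at the origin on a cart in front of the work surface, level with it; the furniture and walls round the work are solid. World frame = base frame: x ahead of the robot, y to its left, z up, the work surface at z = 0. Lengths are in mm, angles in rad, forces in N, time in s.
With the tool pointing down it reaches from about 275 to 1000 mm from the base axis. Payload 8.4 kg.
Tool frame: the origin (TCP) lies on the centre line of the jaws, within the pads' length; the fingertips stand 17 mm ahead of it and the grasp point (between the pads) lies 2 mm behind it (r.tcp_to_tips is the z of the fingertips in the tool frame, in mm); z points along the fingers, y is the direction in which the jaws open and shut (so a half turn about z gives the same grasp; the last joint's range is limited). The gripper opens to 85 mm and grips with 20 to 120 N. Pads are 22 mm wide; open, the fingers measure 114 mm over their backs; the gripper's body (76 mm by 85 mm) begins 54 mm behind the grasp point. The pads swing forward as they close: fully open they stand 13 mm farther back than shut.
Start: joints at [-1.299, 0.353, 1.633, -0, 1.155, -0.002], TCP at [168.993, -601.722, 248.281] pointing down, gripper open.
Joint ranges: [-2.63, 2.63], [-0.92, 2.1], [0.06, 2.66], [-1.3, 4.44], [0, 2.69], [-3.02, 3.02]. Speed limits (rad/s): [2.22, 2.22, 2.79, 3.14, 3.14, 3.14].

INTERFACE

Orientations are given as [roll, pitch, yaw] about the fixed x, y, z axes, in that order (R = Rz(yaw) Ry(pitch) Rx(roll)).
In Python, from rig import r, cams, job gives the robot as it stands.
- The arm moves only by the tool drive_tool, never from a script. Its argument "deltas" is a list of rows, each a list of 4 numbers: the shift along the tool's x, y, z in cm, then the turn about the tool's z in rad. In form: [[x, y, z, roll], ...]. A call has 1 to 12 rows; each row shifts and turns the commanded pose from where the row before left it, along the tool's axes as they then stand; what a row does not reach is not made up. A row lasts 1/12 s, in which the tool goes at most 41.7 mm and 7.16 degrees, less where a joint would pass 70% of its speed; a pose out of reach is approached as far as the arm can. A call with a gripper value outside its range is refused whole. "jaw" is the closure, from 0 (fully open) to 1 (shut), set as the call begins (left out, the last holds). The fingers move at their own pace and stop on an object; "force" is the grip in N (left out, the last holds). Time passes only in rows, so rows that do not move let the fingers close. It gives the time, the measured TCP pose, the force and the opening at its end, in the units of the state.
- r.sense(): the state, without advancing time (a new reading comes with each control period).
- cams.grab_frame(name): name is "side" or "top" or "wrist"; returns (picture, depth): 420x560x3 uint8, red, green, blue; 420x560 float32, mm along the optical axis (not along the pixel's ray), 0 where there is no reading.
- cams.camera_params(name): a dict with "fx", "fy", "cx", "cy" (pixels), "R" (3x3) and "t" (3): a world point X has camera coordinates R X + t. Camera axes: x right, y down, z forward; pixel columns grow to the right and rows downward; lengths in mm; the calibration is good to about 2 mm. A picture is of the moment at which its call begins: read the wrist's pose just before it. camera_params takes no time and is no camera call; for the wrist camera it gives the pose at the moment of the call.
- job.sign_off(): hands the job in, once; it reports no verdict.
The state is a dict: "clock": time; "qpos": joint angles; "qvel": joint speeds; "joint_efforts": joint torques, N m; "eef_pos": TCP position; "tcp_rot": TCP orientation; "contact_force": force on the tool from outside, world axes, zero at the start; "wrist_torque": the same for the moment, N m; "opening": opening from 0.0 (shut) to 1.0 (fully open).
Only numpy, scipy, OpenCV 4.12 (cv2) and the standard library are available. Lean on these libraries where they do the work, as an engineer would, in place of code of your own. Each camera call takes 0.05 s, during which the arm holds its last target. There are 200 camera calls.

TASK

Build the test stack on the ringed platen of the loading stand, every layer flat and centred on the ring: first slide the wide filter disc along the low deck onto the ring, then lift the cast puck out of its mould and set it on the disc, and last slide the load cap off the raised shelf onto the puck. The filter disc and the cap are to be slid, not lifted or tipped. Leave the beaker near the mould and the two small bottles on the deck standing where they are.

Things in the scene. Friction and masses are not known exactly. Their poses are not given: they have to be found in the camera images.
- stand: Fixed grey-painted loading stand. Origin on the bench under the centre of its platen. Low deck: top 25 mm above the bench, x -125..125, y -56..270 mm in its frame. Raised shelf: solid block, top 68.5 mm above the bench, x -95..95, y -210..-56 mm. Two steel guide pillars of 20 mm diameter (32 mm collar, 4 mm high, at the foot) stand at x = +-88 mm, y = 0 and reach 85 mm above the bench.
- platen (a point): Centre of the platen, at deck level (25 mm above the bench): a flush circle marked by a dark ring, 120 mm outside and 112 mm inside diameter. Axes as the stand's.
- shelf_edge (a point): Middle of the upper edge of the raised shelf on the side of the platen, 56 mm from the platen's centre and 68.5 mm above the bench; axes as the stand's.
- filter_disc: Grey porous disc, diameter 104 mm, 16 mm thick, lying on the low deck, too wide to grasp across. Origin at the centre of its underside, z up.
- puck: Off-white cast puck, diameter 62 mm, 26 mm thick, in the mould's cavity and standing 14 mm proud of it. Origin at the centre of its underside, z up.
- load_cap: Plain bare aluminium disc, diameter 96 mm, 14 mm thick, lying on the raised shelf, too wide to grasp across. Origin at the centre of its underside, z up. The shelf is 1.5 mm higher than the top of filter disc plus puck on the platen.
- mould: Fixed dark steel mould block, 100 x 100 x 20 mm, with a round open cavity of 66 mm diameter, 12 mm deep, in the middle of its top. Origin at the centre of its underside.
- vial: Small capped vial, 28 mm diameter, 50 mm high, standing on the low deck beside the disc's way (bystander). Origin at the centre of its underside.
- dropper: Small white dropper bottle, 29 mm diameter, 70 mm high, standing on the low deck on the other side of the disc's way (bystander). Origin at the centre of its underside.
- beaker: Glass beaker, 73 x 81 mm, 96 mm high, near the mould (bystander). Origin at the centre of its underside.
Things that resemble listed ones, but are neither listed nor needed, are in the scene too. Of the things like the puck, leave any that is brown; of the rest the larger one is meant.

How it is judged:
By the outcome, as a careful person would: the job done as asked, in the order asked, and still so for the second after the job is handed in, with the robot touching nothing.
It also fails if it takes over 66 s, if anything falls off the work surface, if the arm or the gripper's body presses on something with over 40 N, if the wrist force passes 120 N, or if a joint passes its speed limit or range.

## Working session

There is one attempt and no reset: what is moved stays moved. The work goes in short steps, Python scripts to look and compute and a tool call to move; the robot and the scene stay as the last step left them, time stands still between calls to the robot, and variables do not carry over. Pictures are saved under pics/ and viewed, about 8 in all and at most 12, crops included, and the job is handed in when it is done.

Besides the shell and the picture viewer there is one more tool, called after ">>>" by a JSON object that holds its "op" and its "data", one argument or row to a line. drive_tool: Moves the arm, as the interface text tells. Its arguments: {"type":"object","properties":{"deltas":{"type":"array"},"jaw":{"type":"number"},"force":{"type":"number"}},"required":["deltas"]}

```bash
ls; mkdir -p pics; cat > h.py <<'E'
import numpy as np,cv2
from rig import r,cams,job
def grab(n,save=None):
    p=cams.camera_params(n); im,d=cams.grab_frame(n)
    if save: cv2.imwrite('pics/'+save,im[:,:,::-1])
    return im,d,p
def ray(p,u,v,z):
    R=np.array(p['R']);t=np.array(p['t']);c=-R.T@t
    w=R.T@np.array([(u-p['cx'])/p['fx'],(v-p['cy'])/p['fy'],1]);s=(z-c[2])/w[2]
    return c+s*w
def pts(d,p):
    v,u=np.indices(d.shape);R=np.array(p['R']);t=np.array(p['t'])
    c=np.stack([(u-p['cx'])/p['fx']*d,(v-p['cy'])/p['fy']*d,d],-1)
    w=(c-t)@R; w[d<=0]=np.nan
    return w
E
python3 - <<'E'
from h import *
a=[]
for n in('top','side'):
    im,d,p=grab(n,n+'0.png');np.savez(n+'0.npz',im=im,d=d,**p)
    print(n,p['fx'],-np.array(p['R']).T@p['t'],np.array(p['R'])[2])
s=r.sense();print(s['clock'],s['eef_pos'],s['tcp_rot'],s['opening'])
E
```

```text
pics
top 486.04796531215504 [ 369.9271446   -41.36696827 1104.16196986] [ 0.17436296  0.01452538 -0.98457431]
side 428.9490037705269 [208.68507544 621.68395668 565.15313704] [ 0.40486067 -0.73038745 -0.55011091]
0.1 [ 168.88131906 -601.31132585  247.61038328] [-3.14028924e+00 -1.43490567e-05  2.73826316e-01] 1.0006402593226051
```

View pics/top0.png

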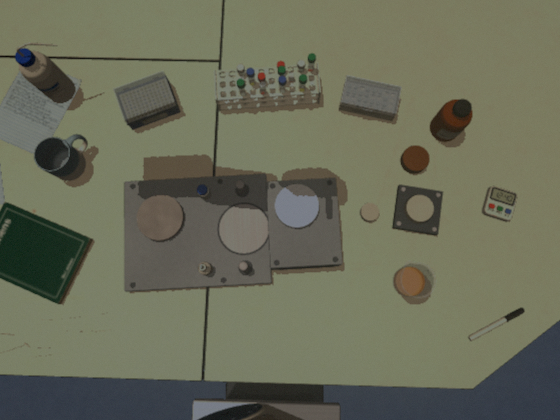

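View pics/side0.png

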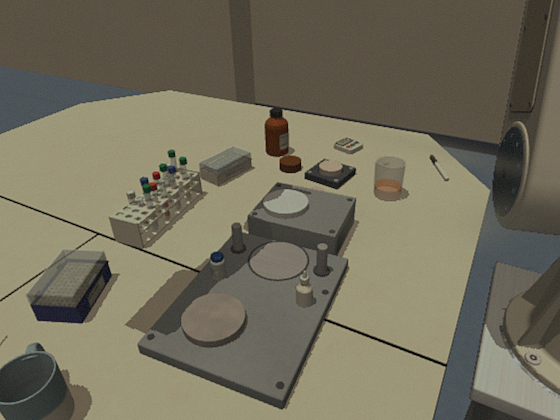

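The top view shows the filter disc at (160,218), ringed platen (244,229) between pillars (242,188) and (244,267), cap (297,206) on the shelf, vial (202,190) and dropper (205,268). There are three puck-like things: (420,208) in the mould, (370,212) small beige, and (415,159) brown. The one in the mould is not brown and is the larger, so it fits. The beaker is at (411,282).

```bash
python3 - <<'E'
from h import *
print('tips',r.tcp_to_tips)
z=np.load('top0.npz');im=z['im'];p={k:z[k] for k in('fx','fy','cx','cy','R','t')};d=z['d']
W=pts(d,p)
b=cv2.bilateralFilter(im,5,20,3)
def circ(u,v,h,tol,name):
    m=np.zeros((422,562),np.uint8)
    cv2.floodFill(b.copy(),m,(u,v),0,(tol,)*3,(tol,)*3,4|(255<<8)|cv2.FLOODFILL_MASK_ONLY|cv2.FLOODFILL_FIXED_RANGE)
    m=cv2.morphologyEx(m[1:-1,1:-1],cv2.MORPH_OPEN,np.ones((3,3)))
    c=max(cv2.findContours(m,0,2)[0],key=cv2.contourArea);e=cv2.fitEllipse(cv2.convexHull(c))
    P=ray(p,*e[0],h);k=p['fx']/(d[int(e[0][1]),int(e[0][0])])
    print(name,np.round(e[0],1),'diam',np.round(np.array(e[1])/k,1),'xy',P.round(1),'depth',np.nanmedian(W[v-2:v+3,u-2:u+3,:],axis=(0,1)).round(1))
    return P
circ(160,215,41,22,'disc');pl=circ(244,229,25,18,'platen');circ(297,206,82.5,40,'cap');circ(420,208,34,40,'puck');circ(370,212,10,40,'small')
for n,u,v,h in(('pilA',242,188,85),('pilB',244,267,85),('vial',202,190,75),('drop',205,268,95)):
    print(n,ray(p,u,v,h).round(1),W[v,u].round(1))
# beaker / depth outlines
G=np.round(W[...,2]);
# high objects in stand area & mould
for n,(x0,x1,y0,y1),lo,hi in(('shelf',(150,310,235,365),64,74),('mould',(175,245,380,455),14,26),('beaker',(250,310,380,440),30,130),('deck',(165,300,110,285),20,30)):
    m=np.zeros(G.shape,np.uint8);s=np.s_[x0:x1,y0:y1];m[s]=((G[s]>lo)&(G[s]<hi))*255
    m=cv2.morphologyEx(m,cv2.MORPH_OPEN,np.ones((3,3)))
    c=max(cv2.findContours(m,0,2)[0],key=cv2.contourArea);hv=W[m>0]
    hv=hv[:, :2].astype(np.float32);R=cv2.minAreaRect(hv);print(n,np.round(R[0],1),np.round(R[1],1),R[2],'px',cv2.boundingRect(c))
big=cv2.resize(im[140:310,350:460],None,fx=3.5,fy=3.5,interpolation=2)
big2=cv2.resize(im[160:300,110:350],None,fx=2.4,fy=2.4,interpolation=2)[:,:]
o=np.zeros((596,800,3),np.uint8);a=cv2.resize(big,None,fx=.57,fy=.57);o[:a.shape[0],:a.shape[1]]=a;o[596-big2.shape[0]+0:,800-big2.shape[1]:][:]=big2
cv2.imwrite('pics/crop1.png',cv2.convertScaleAbs(o[:,:,::-1],alpha=1.6))
E
```

```text
tips 17.0
disc [217.4 228.8] diam [296.2 729.5] xy [518.6 118.5  41. ] depth [546.3 248.1  41.2]
platen [243.4 228.7] diam [106.3 110.5] xy [522.8  62.7  25. ] depth [522.1  61.3  24.8]
cap [296.3 205.6] diam [90.4 95.8] xy [567.5 -54.   82.5] depth [566.9 -55.6  81.8]
puck [419.7 207.7] diam [59.5 62.8] xy [ 579.4 -330.3   34. ] depth [ 578.9 -331.    33.8]
small [294.3 193.4] diam [ 929.7 1713.6] xy [610.  -49.7  10. ] depth [ 569.7 -222.1   18. ]
pilA [602.5  63.6  85. ] [604.8  64.6  74.8]
pilB [433.5  52.1  85. ] [433.4  52.   86.7]
vial [598.1 151.4  75. ] [598.1 151.4  74.7]
drop [428.6 131.9  95. ] [429.2 133.7  84.8]
shelf [536.4 -70.9] [190.4 154. ] 4.785862922668457 px (267, 178, 76, 90)
mould [ 580.6 -331.4] [101.3 100.7] 81.77969360351562 px (394, 184, 49, 50)
beaker [ 417.8 -307.8] [73.5 72.2] 65.39590454101562 px (396, 260, 41, 38)
deck [516.3 167.7] [250.3 324.6] 4.871897220611572 px (125, 173, 147, 118)
```

View pics/crop1.png

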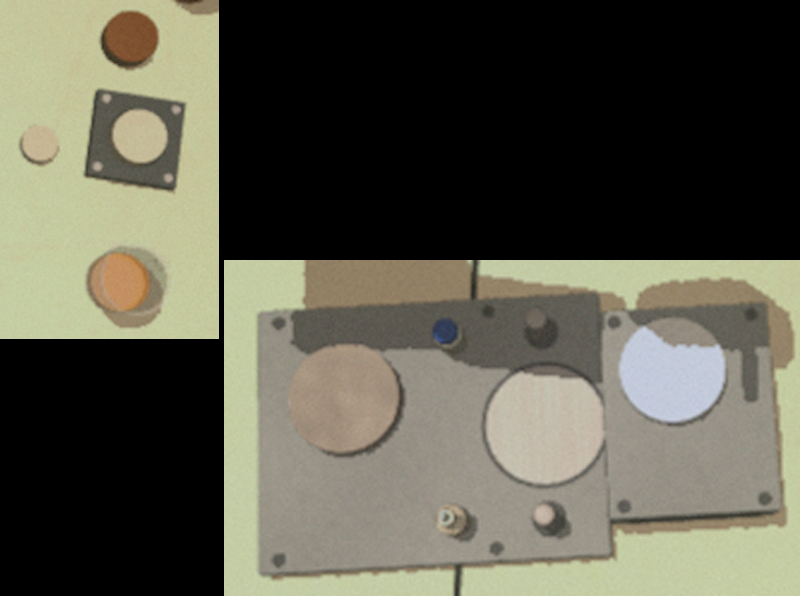

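The crop confirms the puck: the beige one in the mould, with the small beige and brown discs as decoys. Next I take refined centres from depth.

```bash
cat >> h.py <<'E'
def blob(W,seed,zlo,zhi,rad):
    "min enclosing circle of points in height band near seed (largest connected blob)"
    m=((W[...,2]>zlo)&(W[...,2]<zhi)&(np.hypot(W[...,0]-seed[0],W[...,1]-seed[1])<rad)).astype(np.uint8)
    m=cv2.morphologyEx(m,cv2.MORPH_OPEN,np.ones((3,3)))
    n,l,s,_=cv2.connectedComponentsWithStats(m)
    k=1+np.argmax(s[1:,4]);P=W[l==k]
    c,rr=cv2.minEnclosingCircle(P[:,:2].astype(np.float32))
    h=cv2.convexHull(P[:,:2].astype(np.float32));e=cv2.fitEllipse(h)
    return np.round(c,1),round(2*rr,1),np.round(e[0],1),np.round(e[1],1),np.median(P[:,2]).round(1)
O=np.array([525.2,61.5]);SX=np.array([.9965,.084]);SY=np.array([-.084,.9965])
def st(p): q=np.array(p[:2])-O; return np.round([q@SX,q@SY],1)
def wo(a,b): return np.round(O+a*SX+b*SY,1)
E
python3 - <<'E'
from h import *
z=np.load('top0.npz');p={k:z[k] for k in('fx','fy','cx','cy','R','t')};W=pts(z['d'],p)
for n,s,lo,hi,rd in(('disc',(546,248),34,48,75),('cap',(567,-54),77,90,70),('puck',(579,-330),28,42,45),('pilA',(612,68),72,92,30),('pilB',(435,53),72,92,30),('vial',(598,151),65,85,30),('drop',(429,133),45,110,35)):
    b=blob(W,s,lo,hi,rd);print(n,*b,'st',st(b[2]))
E
```

```text
disc [543.7 248.3] 104.6 [543.2 248.4] [102.5 103.7] 40.7 st [ 33.6 184.7]
cap [569.6 -55. ] 96.0 [569.5 -55.1] [94.9 95.2] 82.1 st [  34.4 -119.9]
puck [ 580.2 -331.2] 62.1 [ 580.5 -330.8] [60.3 61.2] 33.6 st [  22.2 -395.6]
pilA [612.1  68.5] 18.9 [611.9  68.4] [18.1 18.8] 83.8 st [87.  -0.4]
pilB [437.1  54.6] 19.9 [437.5  54.5] [17.9 19.3] 84.6 st [-88.    0.4]
vial [600.9 152.1] 23.6 [601.1 151.9] [22.1 23.2] 74.1 st [83.2 83.7]
drop [432.2 139.4] 28.6 [432.  139.7] [27.5 28.3] 63.1 st [-86.3  85.8]
```

>>> {"op": "drive_tool", "data": {
  "deltas": [
    [0, 0, 0, -0.115],
    [0, 0, 0, -0.115],
    [0, 0, 0, -0.115],
    [0, 0, 0, -0.115],
    [0, 0, 0, -0.115],
    [0, 0, 0, -0.115],
    [0, 0, 0, -0.115],
    [0, 0, 0, -0.115],
    [0, 0, 0, -0.115],
    [0, 0, 0, -0.115],
    [0, 0, 0, -0.115],
    [0, 0, 0, -0.115]
  ],
  "jaw": 0.12
}}

```text
clock: 1.1
eef_pos: [168.9, -601.4, 247.8]
tcp_rot: [-3.141, -0.001, 1.66]
contact_force: [0.2, 0.1, -0.2]
opening: 0.88
```

>>> {"op": "drive_tool", "data": {
  "deltas": [
    [3.41, 1.71, 0, 0.006],
    [3.41, 1.71, 0, 0],
    [3.41, 1.71, 0, 0],
    [3.41, 1.71, 0, 0],
    [3.41, 1.71, 0, 0],
    [3.41, 1.71, 0, 0],
    [3.41, 1.71, 0, 0],
    [3.41, 1.71, 0, 0],
    [3.41, 1.71, 0, 0],
    [3.41, 1.71, 0, 0],
    [3.41, 1.71, 0, 0],
    [3.41, 1.71, 0, 0]
  ]
}}

```text
clock: 2.1
eef_pos: [341.9, -176.1, 248.3]
tcp_rot: [3.141, 0.0, 1.647]
contact_force: [0.3, -0.2, -1.2]
opening: 0.876
```

>>> {"op": "drive_tool", "data": {
  "deltas": [
    [3.41, 1.71, 0, 0],
    [3.41, 1.71, 0, 0],
    [3.41, 1.71, 0, 0],
    [3.41, 1.71, 0, 0],
    [3.41, 1.71, 0, 0],
    [3.41, 1.71, 0, 0],
    [3.41, 1.71, 0, 0],
    [3.41, 1.71, 0, 0],
    [3.41, 1.71, 0, 0],
    [3.41, 1.71, 0, 0],
    [3.41, 1.71, 0, 0],
    [3.41, 1.71, 0, 0]
  ]
}}

```text
clock: 3.1
eef_pos: [515.1, 247.9, 247.9]
tcp_rot: [-3.141, 0.0, 1.648]
contact_force: [-0.1, 0.6, -0.1]
opening: 0.88
```

>>> {"op": "drive_tool", "data": {
  "deltas": [
    [3.41, 1.71, 0, 0],
    [3.41, 1.71, 0, 0],
    [0, 0, 3.8, 0],
    [0, 0, 3.8, 0],
    [0, 0, 3.8, 0],
    [0, 0, 2.5, 0],
    [0, 0, 0, 0],
    [0, 0, 0, 0]
  ]
}}

```text
clock: 3.77
eef_pos: [543.0, 316.0, 108.2]
tcp_rot: [-3.139, 0.001, 1.648]
contact_force: [-0.6, 0.6, 0.4]
opening: 0.881
```

```bash
python3 - <<'E'
from h import *
s=r.sense();e=s['eef_pos'];im,d,p=grab('wrist','w1.png');W=pts(d,p)
print('wristcam',(-np.array(p['R']).T@p['t']).round(1),e.round(1),np.array(p['R']).round(2).tolist())
im2,d2,p2=grab('side');W2=pts(d2,p2)
m=(np.hypot(W2[...,0]-e[0],W2[...,1]-e[1])<75)&(W2[...,2]>60)
P=W2[m];q=P[:,:2]-e[:2];sx=q@SX;
for lo in range(-70,70,10):
    k=(sx>=lo)&(sx<lo+10)
    if k.sum()>3: print(lo,k.sum(),np.percentile(P[k,2],[0,2,10]).round(1))
E
```

```text
wristcam [538.6 383.2 232.9] [543.  316.  108.2] [[1.0, 0.08, -0.0], [0.08, -0.96, 0.27], [0.02, -0.27, -0.96]]
-70 1602 [150.6 156.  170.1]
-60 2215 [146.6 170.6 405. ]
-50 2277 [103.1 117.2 152.8]
-40 5217 [104.4 157.9 223.4]
-30 3695 [157.2 173.8 231.9]
-20 2772 [173.4 193.4 241.2]
-10 2150 [166.5 199.3 253. ]
0 1674 [169.  180.6 246. ]
10 835 [167.  174.5 194.3]
20 215 [166.6 169.7 176.9]
30 115 [105.4 106.9 117.4]
40 347 [103.7 106.5 110.6]
50 239 [114.9 122.9 151.1]
60 340 [147.  152.3 158.3]
```

View pics/w1.png

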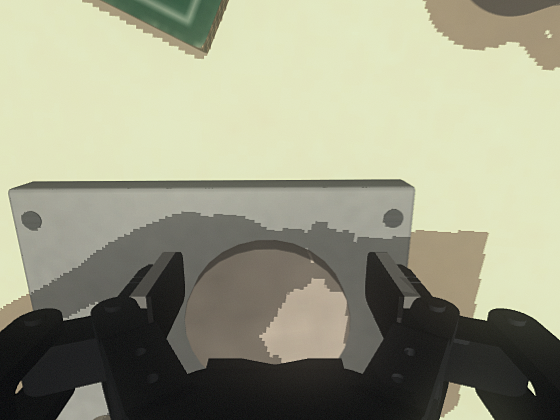

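The wrist view shows the disc ahead, between the fingers (centre about (270,330)), and the deck's end edge at row 183. The tips stand about 4.7 mm ahead of the TCP at this opening. I check the linkage's side extent before it passes the bottles and pillars.

```bash
python3 - <<'E'
from h import *
s=r.sense();e=s['eef_pos']
for n in('side','top','wrist'):
    im,d,p=grab(n);W=pts(d,p)
    q=W[...,:2]-e[:2];sx=q@SX;sy=q@SY;h=W[...,2]-e[2]
    for lo in range(-5,120,15):
        k=(abs(sy)<70)&(abs(sx)<130)&(h>=lo)&(h<lo+15)
        if k.sum()>20: print(n,lo,k.sum(),'sx',np.percentile(sx[k],[.5,99.5]).round(),'sy',np.percentile(sy[k],[.5,99.5]).round())
E
```

```text
side -5 189 sx [-50.  52.] sy [-12.  12.]
side 10 249 sx [-50.  52.] sy [-11.  12.]
side 25 206 sx [-52.  61.] sy [-12.  14.]
side 40 560 sx [-68.  70.] sy [-13.  16.]
side 55 668 sx [-68.  70.] sy [-13.  18.]
side 70 620 sx [-68.  70.] sy [-11.  20.]
side 85 911 sx [-68.  68.] sy [-11.  20.]
side 100 179 sx [-38.   6.] sy [-13.  36.]
side 115 574 sx [-37.  23.] sy [-18.  38.]
top -5 38 sx [-50.  52.] sy [-12.  -1.]
top 10 30 sx [-51.  50.] sy [-12.  -1.]
top 25 38 sx [-51.  62.] sy [-15.   6.]
top 40 175 sx [-68.  69.] sy [-16.   8.]
top 55 138 sx [-69.  69.] sy [-18.   4.]
top 70 104 sx [-69.  67.] sy [-21.  -4.]
top 85 145 sx [-67.  68.] sy [-20.   8.]
top 115 99 sx [-34.  27.] sy [-39. -16.]
wrist -5 2060 sx [-50.  51.] sy [-11.  12.]
wrist 10 2854 sx [-50.  52.] sy [-11.  12.]
wrist 25 3352 sx [-64.  65.] sy [-0. 14.]
wrist 40 17117 sx [-68.  69.] sy [-12.  17.]
wrist 55 18519 sx [-60.  64.] sy [-7. 18.]
wrist 70 8664 sx [-29.  30.] sy [10. 21.]
```

Knuckles reach ±69 mm, tight against the vial edge (69) and dropper (72). I use jaw 0.3 to be narrower and keep TCP z at about 41.

>>> {"op": "drive_tool", "data": {
  "deltas": [
    [0, -0.55, 0, -0.006],
    [0, 0, 2.2, 0],
    [0, 0, 2.2, 0],
    [0, 0, 1.5, 0],
    [0, 0, 0.5, 0],
    [0, 0, 0.3, 0],
    [-0.5, 0, 0, 0],
    [-0.5, 0, 0, 0],
    [-0.3, 0, 0, 0],
    [0, 0, 0, 0],
    [0, 0, 0, 0]
  ],
  "jaw": 0.3
}}

```text
clock: 4.93
eef_pos: [539.9, 303.0, 43.0]
tcp_rot: [3.141, -0.0, 1.653]
contact_force: [0.1, 0.6, -1.0]
opening: 0.703
```

```bash
cat > chk.py <<'E'
from h import *
s=r.sense();e=s['eef_pos']
im,d,p=grab('side');W=pts(d,p)
q=W[...,:2]-e[:2];k=(abs(q@SX)<70)&(abs(q@SX)>20)&(abs(q@SY)<14)
zz=W[k][:,2];f=zz[(zz>27)];print('finger low z',np.percentile(f,[0,1,5]).round(1),'TCP st',st(e),e.round(1),s['contact_force'],s['opening'])
E
python3 chk.py
```

```text
finger low z [27.  27.1 28.1] TCP st [ 35.  239.4] [539.9 303.   43. ] [ 0.13746623  0.62361719 -0.96100182] 0.7031373537510414
```

>>> {"op": "drive_tool", "data": {
  "deltas": [
    [0, -0.1, 0.3, 0],
    [-0.3, 0, 0, 0],
    [-0.65, -0.3, 0, 0],
    [-0.7, -0.32, 0, 0],
    [-0.7, -0.32, 0, 0],
    [-0.7, -0.32, 0, 0],
    [-0.7, -0.32, 0, 0],
    [-0.7, -0.32, 0, 0],
    [-0.7, -0.32, 0, 0],
    [-0.7, -0.32, 0, 0],
    [-0.7, -0.32, 0, 0],
    [-0.7, -0.32, 0, 0]
  ]
}}

```text
clock: 5.98
eef_pos: [512.5, 227.4, 39.3]
tcp_rot: [-3.142, -0.0, 1.654]
contact_force: [1.2, 1.7, -0.3]
opening: 0.696
```

>>> {"op": "drive_tool", "data": {
  "deltas": [
    [-0.4, -0.1, 0, 0],
    [0, 0, 0, 0]
  ]
}}

```text
clock: 6.15
eef_pos: [511.7, 223.1, 39.3]
tcp_rot: [-3.141, 0.0, 1.653]
contact_force: [-0.7, 0.3, 0.4]
opening: 0.699
```

```bash
cat > d.py <<'E'
from h import *
import sys
a=sys.argv
s=r.sense();print('TCP st',st(s['eef_pos']),s['eef_pos'].round(1),'yaw',s['tcp_rot'][2].round(3),s['clock'])
im,d,p=grab('top',a[5] if len(a)>5 else None);W=pts(d,p)
b=blob(W,wo(float(a[1]),float(a[2])),float(a[3]),float(a[4]),75);print(*b,'st',st(b[0]),st(b[2]))
E
python3 d.py 0 108 35 45
```

```text
TCP st [1.000e-01 1.621e+02] [511.7 223.1  39.3] yaw 1.653 6.15
[515.2 169.1] 105.5 [516.  168.3] [102.6 103.4] 40.7 st [ -0.9 108.1] [ -0.2 107.2]
```

>>> {"op": "drive_tool", "data": {
  "deltas": [
    [-0.5, 0, 0, 0],
    [-0.9, 0, 0, 0],
    [-0.9, 0, 0, 0],
    [-0.9, 0, 0, 0],
    [-0.9, 0, 0, 0],
    [-0.9, 0, 0, 0],
    [-0.9, 0, 0, 0],
    [-0.9, 0, 0, 0],
    [-0.9, 0, 0, 0],
    [-0.9, 0, 0, 0],
    [-0.9, 0, 0, 0],
    [-0.6, 0, 0, 0]
  ]
}}

```text
clock: 7.2
eef_pos: [520.5, 122.3, 39.2]
tcp_rot: [-3.141, 0.0, 1.653]
contact_force: [-0.2, 1.5, 0.9]
opening: 0.7
```

>>> {"op": "drive_tool", "data": {
  "deltas": [
    [-0.3, 0, 0, 0],
    [-0.1, 0, 0, 0],
    [0, 0, 0, 0]
  ]
}}

```text
clock: 7.45
eef_pos: [520.8, 119.2, 39.2]
tcp_rot: [-3.141, 0.0, 1.654]
contact_force: [-0.7, -0.5, 0.5]
opening: 0.699
```

```bash
python3 d.py 0 3 35 45
```

```text
TCP st [ 0.4 57.9] [520.8 119.2  39.2] yaw 1.654 7.45
[525.9  65. ] 104.5 [525.9  53.5] [ 76.4 107.9] 40.6 st [1.  3.4] [ 0. -8.]
```

>>> {"op": "drive_tool", "data": {
  "deltas": [
    [-0.2, 0, 0, 0],
    [-0.13, 0, 0, 0],
    [0, 0, 0, 0],
    [0.3, 0, 0, 0],
    [1.5, 0, 0, 0],
    [0, 0, -2.5, 0],
    [0, 0, -3.5, 0],
    [0, 0, -3.5, 0],
    [0, 0, -3.5, 0],
    [0, 0, -3, 0],
    [0, 0, 0, 0],
    [0, 0, 0, 0]
  ]
}}

```text
clock: 8.5
eef_pos: [520.6, 134.5, 201.1]
tcp_rot: [3.138, -0.001, 1.654]
contact_force: [0.0, 0.0, -1.0]
opening: 0.695
```

```bash
python3 d.py 0 1 35 45 t2.png; python3 - <<'E'
from h import *
s=r.sense();im,d,p=grab('wrist','w2.png');W=pts(d,p);np.savez('w2.npz',im=im,d=d,**p)
b=blob(W,O,35,46,75);print(*b,st(b[0]),st(b[2]))
E
```

```text
TCP st [ 1.6 73.2] [520.6 134.5 201.1] yaw 1.654 8.5
[526.1  62.6] 104.3 [525.9  62.6] [102.3 103.9] 40.6 st [1. 1.] [0.8 1. ]
[525.6  63.1] 104.4 [525.6  63.4] [103.2 103.8] 40.2 [0.5 1.6] [0.6 1.9]
```

View pics/w2.png

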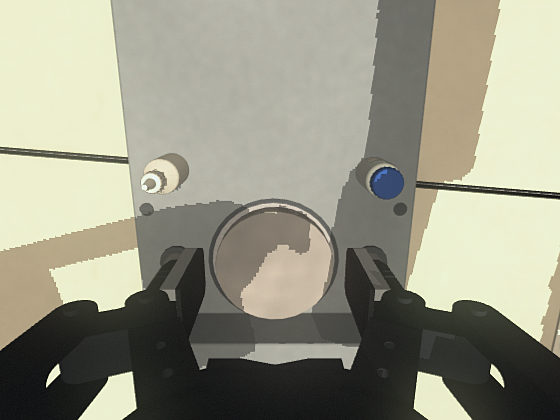

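The wrist view shows the disc (centre ~(273,262)) inside the dark ring with a thin gap all round; vial and dropper are standing. I now measure the ring's centre against the disc.

```bash
python3 - <<'E'
from h import *
z=np.load('w2.npz');g=cv2.GaussianBlur(cv2.cvtColor(z['im'],cv2.COLOR_RGB2GRAY),(3,3),0).astype(np.float32);R=z['R'];t=z['t']
def proj(X):
    c=X@R.T+t;return c[:,0]/c[:,2]*z['fx']+z['cx'],c[:,1]/c[:,2]*z['fy']+z['cy']
C=O+.6*SX+1.6*SY;rr=np.arange(44,66,.25);ring=[];rim=[]
for a in np.radians(np.arange(-20,201,5)):
    dr=np.cos(a)*SX+np.sin(a)*SY
    def prof(h):
        X=np.c_[C+rr[:,None]*dr,np.full(len(rr),h)];u,v=proj(X)
        return cv2.remap(g,u[None].astype(np.float32),v[None].astype(np.float32),1)[0]
    f=prof(25.);k=(rr>54)&(rr<63);s=np.argmin(np.where(k,f,999));ring.append([a,rr[s],f[s]])
A=np.array(ring);print(A[:,1].tolist(),A[:,2].astype(int).tolist())
good=(A[:,1]>54.5)&(A[:,1]<62.5)
M=np.c_[np.cos(A[:,0]),np.sin(A[:,0]),np.ones(len(A))][good];y=A[good,1]
for _ in range(4):
    x=np.linalg.lstsq(M,y,rcond=None)[0];e=M@x-y;k=abs(e)<max(.5,1.5*e.std());M,y=M[k],y[k]
print('ring minus C (st)',x[:2].round(2),'radius',x[2].round(2),len(y),'resid',e.std().round(2))
E
```

```text
[57.25, 57.25, 57.0, 57.0, 56.75, 56.5, 57.0, 56.5, 56.5, 56.5, 57.0, 56.5, 56.75, 56.75, 56.5, 56.75, 56.75, 57.25, 57.25, 56.75, 57.5, 57.5, 57.5, 57.75, 57.5, 57.5, 57.5, 57.5, 58.0, 58.0, 58.25, 58.0, 58.0, 58.25, 58.25, 58.0, 58.0, 58.5, 58.75, 58.25, 59.0, 58.75, 58.75, 59.0, 59.0] [71, 71, 72, 71, 71, 72, 72, 72, 71, 71, 103, 99, 101, 100, 104, 102, 102, 103, 102, 104, 103, 103, 100, 100, 101, 102, 100, 98, 74, 74, 73, 73, 72, 70, 69, 68, 67, 66, 66, 66, 66, 66, 65, 65, 66]
ring minus C (st) [-0.92 -0.48] radius 57.77 45 resid 0.23
```

The disc is within about 1 mm of the ring centre. Next is the puck: move over, stopping about 60 mm short to look.

>>> {"op": "drive_tool", "data": {
  "deltas": [
    [-3.4, 0.17, 0, 0],
    [-3.75, 0.17, 0, 0],
    [-3.75, 0.17, 0, 0],
    [-3.75, 0.17, 0, 0],
    [-3.75, 0.17, 0, 0],
    [-3.75, 0.17, 0, 0],
    [-3.75, 0.17, 0, 0],
    [-3.75, 0.17, 0, 0],
    [-3.75, 0.17, 0, 0],
    [-3.75, 0.17, 0, 0],
    [-3.75, 0.17, 0, 0],
    [0, 0, 0, 0]
  ],
  "jaw": 0
}}

```text
clock: 9.6
eef_pos: [571.9, -277.6, 197.1]
tcp_rot: [-3.14, 0.001, 1.651]
contact_force: [-1.1, 0.6, -0.9]
opening: 1.003
```

```bash
cat > w.py <<'E'
from h import *
import sys
a=list(map(float,sys.argv[1:6]))
s=r.sense();e=s['eef_pos'];im,d,p=grab('wrist',sys.argv[6] if len(sys.argv)>6 else None);W=pts(d,p)
b=blob(W,a[:2],a[2],a[3],a[4]);print(*b,'st',st(b[0]),'TCP',e.round(1),st(e),s['tcp_rot'].round(3),s['opening'].round(3),s['contact_force'].round(1),s['clock'])
q=np.array(b[0])-e[:2];print('to go tool x,y cm',(q@SY/10).round(2),(q@SX/10).round(2))
E
sleep 0; python3 w.py 580 -331 29 40 45
```

```text
Traceback (most recent call last):
  File "w.py", line 5, in <module>
    b=blob(W,a[:2],a[2],a[3],a[4]);print(*b,'st',st(b[0]),'TCP',e.round(1),st(e),s['tcp_rot'].round(3),s['opening'].round(3),s['contact_force'].round(1),s['clock'])
                                                                                                       ^^^^^^^^^^^^^^^^^^
AttributeError: 'float' object has no attribute 'round'
```

```bash
sed -i "s/s\['opening'\].round(3)/s['opening']/" w.py; python3 w.py 580 -331 29 40 45 w3.png
```

```text
[ 580.2 -330.8] 61.9 [ 580.1 -330.8] [61.3 61.7] 33.2 st [  21.9 -395.5] TCP [ 571.3 -274.7  196.8] [  17.7 -338.9] [-3.139e+00 -1.000e-03  1.650e+00] 0.9998639164910895 [-0.8  0.2 -1.1] 9.65
to go tool x,y cm -5.66 0.41
```

View pics/w3.png

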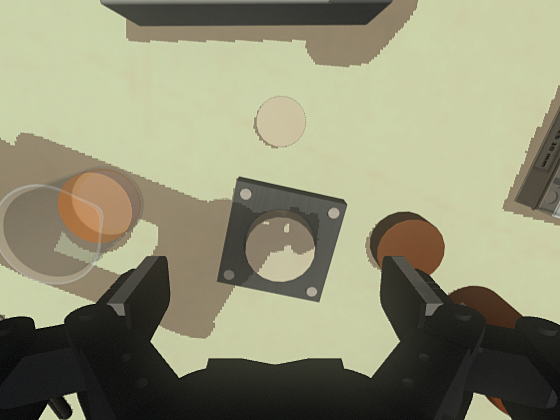

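The puck is in the mould at image (280,247), clear of the beaker (left) and brown disc (right). Descend and grip.

>>> {"op": "drive_tool", "data": {
  "deltas": [
    [-2.8, 0.2, 0, -0.004],
    [-2.86, 0.21, 0, 0],
    [0, 0, 3.8, 0],
    [0, 0, 3.8, 0],
    [0, 0, 3.6, 0],
    [0, 0, 2, 0],
    [0, 0, 0, 0],
    [0, 0, 0, 0]
  ]
}}

```text
clock: 10.37
eef_pos: [580.0, -326.0, 65.7]
tcp_rot: [-3.138, -0.003, 1.659]
contact_force: [-0.1, -0.4, -0.3]
opening: 1.002
```

```bash
python3 -c "
from h import *
e=r.sense()['eef_pos'];q=np.array([580.2,-330.8])-e[:2];print(e,q@SY/10,q@SX/10)"
```

```text
[ 580.01717446 -326.03188379   65.66751886] -0.47667851521667065 -0.02183361128140978
```

>>> {"op": "drive_tool", "data": {
  "deltas": [
    [-0.48, -0.02, 0.5, 0.004],
    [0, 0, 1.2, 0],
    [0, 0, 1.0, 0],
    [0, 0, 0.5, 0],
    [0, 0, 0, 0],
    [0, 0, 0, 0]
  ]
}}

```text
clock: 10.87
eef_pos: [581.0, -332.6, 35.0]
tcp_rot: [-3.141, -0.0, 1.654]
contact_force: [0.7, -0.2, -0.8]
opening: 1.001
```

>>> {"op": "drive_tool", "data": {
  "deltas": [
    [0, 0, 0, 0],
    [0, 0, 0, 0],
    [0, 0, 0, 0],
    [0, 0, 0, 0],
    [0, 0, 0, 0],
    [0, 0, 0, 0]
  ],
  "jaw": 0.4,
  "force": 40
}}

```text
clock: 11.37
eef_pos: [581.7, -333.0, 36.2]
tcp_rot: [3.141, 0.001, 1.654]
contact_force: [-0.5, 0.0, 4.9]
opening: 0.702
```

>>> {"op": "drive_tool", "data": {
  "deltas": [
    [0, 0, -0.5, 0],
    [0, 0, -1, 0],
    [0, 0, -2, 0],
    [0, 0, -3, 0],
    [0, 0, -3.5, 0],
    [0, 0, -2, 0],
    [0, 0, 0, 0],
    [0, 0, 0, 0]
  ],
  "jaw": 0.6
}}

```text
clock: 12.03
eef_pos: [582.0, -333.1, 157.2]
tcp_rot: [3.139, 0.002, 1.654]
contact_force: [-1.2, 1.0, -2.1]
opening: 0.702
```

```bash
python3 - <<'E'
from h import *
s=r.sense();e=s['eef_pos'];print(e.round(1),s['opening'],s['contact_force'].round(1))
im,d,p=grab('wrist','w4.png');W=pts(d,p)
q=W[...,:2]-e[:2];k=(abs(q@SX)<27)&(abs(q@SY)<40)&(W[...,2]>e[2]-40)&(W[...,2]<e[2]+15)
print(k.sum())
if k.sum()>50:
    print('top z rel TCP',np.percentile(W[k][:,2]-e[2],[1,50,99]),'sy',np.percentile((q@SY)[k],[0,1,99,100]),'sx',np.percentile((q@SX)[k],[1,99]))
im,d,p=grab('side');W=pts(d,p);q=W[...,:2]-e[:2];k=(abs(q@SX)<25)&(abs(q@SY)<45)&(W[...,2]>e[2]-50)&(W[...,2]<e[2]+15)
print(k.sum(),'side z',np.percentile(W[k][:,2]-e[2],[0,1,99,100]).round(1),'sy',np.percentile((q@SY)[k],[.5,99.5]).round(1))
E
```

```text
[ 582.  -333.1  157.2] 0.7018526647180374 [-1.2  1.  -2.1]
17627
top z rel TCP [-23.96373429  -3.09848507  -1.70533091] sy [-28.63071887 -25.80401581  32.54709002  33.25036028] sx [-26.00889033  26.03424415]
351 side z [-27.1 -26.   -0.    0.4] sy [-27.5  35.1]
```

View pics/w4.png

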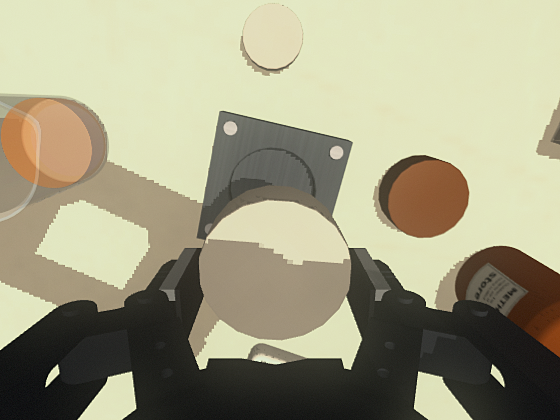

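The puck hangs level in the jaws (centre (275,262)) with the mould empty below; its centre is about 2.3 mm along tool +x from the TCP.

>>> {"op": "drive_tool", "data": {
  "deltas": [
    [2, -0.12, 0, 0],
    [3.7, -0.22, 0, 0],
    [3.8, -0.22, 0, 0],
    [3.8, -0.22, 0, 0],
    [3.8, -0.22, 0, 0],
    [3.8, -0.22, 0, 0],
    [3.8, -0.22, 0, 0],
    [3.8, -0.22, 0, 0],
    [3.8, -0.22, 0, 0],
    [3.8, -0.22, 0, 0],
    [3.3, -0.22, 0, 0],
    [0, 0, 0, 0]
  ]
}}

```text
clock: 13.13
eef_pos: [523.3, 62.6, 153.8]
tcp_rot: [-3.138, -0.002, 1.657]
contact_force: [0.3, -0.1, -1.8]
opening: 0.701
```

>>> {"op": "drive_tool", "data": {
  "deltas": [
    [0, 0, 2, 0],
    [0, 0, 3, 0],
    [0, 0, 2, 0],
    [0, 0, 0.6, 0],
    [0, 0, 0, 0],
    [0, 0, 0, 0]
  ]
}}

```text
clock: 13.63
eef_pos: [525.2, 57.7, 79.0]
tcp_rot: [-3.14, 0.0, 1.654]
contact_force: [0.9, -0.4, -2.0]
opening: 0.704
```

```bash
python3 - <<'E'
from h import *
s=r.sense();e=s['eef_pos'];print(e.round(1),st(e),s['contact_force'].round(1))
im,d,p=grab('wrist');W=pts(d,p);b=blob(W,wo(0,.7),60,90,40);print(*b,st(b[0]),st(b[2]))
W=W-0;q=W[...,:2]-O;k=(W[...,2]>e[2]-8)&(W[...,2]<e[2]+4)&(abs(q@SX)<27)&(abs(q@SY)<45)
print(np.percentile((q@SY)[k],[0.1,99.8]).round(1),W[k][:,2].mean())
b=blob(W,O,36,46,75);print(*b,st(b[0]))
E
```

```text
[525.2  57.7  79. ] [-0.3 -3.7] [ 0.9 -0.4 -2. ]
[525.   64.8] 79.4 [525.3  60.2] [59.7 77.9] 76.0 [0.1 3.3] [-0.  -1.3]
[-31.8  28.9] 75.97078036599872
[525.5  63.6] 104.0 [525.7  63.5] [102.7 103.4] 40.2 [0.5 2.1]
```

>>> {"op": "drive_tool", "data": {
  "deltas": [
    [0.3, 0, 0.4, 0],
    [0, 0, 0.3, 0],
    [0, 0, 0.15, 0],
    [0, 0, 0.07, 0],
    [0, 0, 0, 0],
    [0, 0, 0, 0]
  ]
}}

```text
clock: 14.18
eef_pos: [525.3, 61.0, 70.2]
tcp_rot: [3.141, -0.0, 1.654]
contact_force: [0.4, 0.4, -1.6]
opening: 0.705
```

>>> {"op": "drive_tool", "data": {
  "deltas": [
    [0, 0, 0.06, 0],
    [0, 0, 0.05, 0],
    [0, 0, 0, 0],
    [0, 0, 0, 0]
  ]
}}

```text
clock: 14.52
eef_pos: [525.4, 61.0, 69.2]
tcp_rot: [3.141, -0.0, 1.654]
contact_force: [-0.3, -0.5, 1.9]
opening: 0.703
```

Contact made. Release, rise, and look.

>>> {"op": "drive_tool", "data": {
  "deltas": [
    [0, 0, 0, 0],
    [0, 0, 0, 0],
    [0, 0, 0, 0],
    [0, 0, -1, 0],
    [0, 0, -2.5, 0],
    [0, 0, -3.5, 0],
    [1, 0, -3.5, 0],
    [3, 0, -2, 0],
    [3, 0, 0, 0],
    [0, 0, 0, 0],
    [0, 0, 0, 0]
  ],
  "jaw": 0
}}

```text
clock: 15.43
eef_pos: [519.5, 131.8, 195.1]
tcp_rot: [3.14, -0.0, 1.656]
contact_force: [-0.4, -0.1, -0.0]
opening: 1.002
```

```bash
python3 w.py 525 62 60 75 60; python3 w.py 525 62 35 46 75;python3 d.py 0 0 60 75; python3 d.py 0 0 35 46; python3 w.py 569 -55 76 90 70; python3 d.py 34.4 -119 76 90
```

```text
[525.1  63.1] 62.2 [525.2  63.2] [61.3 61.7] 66.1 st [0.  1.6] TCP [519.5 131.8 195.1] [ 0.2 70.6] [ 3.14  -0.     1.656] 1.001581909628798 [-0.4 -0.1 -0. ] 15.4333
to go tool x,y cm -6.9 -0.01
[525.6  63.1] 104.2 [525.5  63.3] [103.2 103.8] 40.2 st [0.5 1.6] TCP [519.2 130.9 194.4] [-0.2 69.7] [3.141 0.    1.655] 0.9991440326378855 [-0.1 -0.6  0.4] 15.4833
to go tool x,y cm -6.81 0.07
TCP st [-0.3 69.1] [519.1 130.3 194. ] yaw 1.654 15.5333
[526.   62.7] 62.8 [525.6  62.3] [60.8 61.6] 66.5 st [0.9 1.1] [0.5 0.8]
TCP st [-0.3 68.8] [519.1 130.  193.8] yaw 1.654 15.5833
[526.1  62.5] 104.2 [526.   62.4] [102.7 103.5] 40.6 st [1.  0.9] [0.9 0.8]
TCP st [-0.2 68.6] [519.2 129.9 193.6] yaw 1.653 15.6833
[569.6 -55.2] 96.0 [569.4 -55.1] [94.4 95.3] 82.1 st [  34.4 -120. ] [  34.3 -119.9]Traceback (most recent call last):
  File "w.py", line 5, in <module>
    b=blob(W,a[:2],a[2],a[3],a[4]);print(*b,'st',st(b[0]),'TCP',e.round(1),st(e),s['tcp_rot'].round(3),s['opening'],s['contact_force'].round(1),s['clock'])
  File "h.py", line 21, in blob
    k=1+np.argmax(s[1:,4]);P=W[l==k]
        ~~~~~~~~~^^^^^^^^^
    return _wrapfunc(a, 'argmax', axis=axis, out=out, **kwds)
    return bound(*args, **kwds)
ValueError: attempt to get argmax of an empty sequence
```

Puck and disc are concentric within about 0.5 mm. Now go behind the cap, using a wider cradle (jaw 0.12).

>>> {"op": "drive_tool", "data": {
  "deltas": [
    [-2.5, 0.35, 0, 0],
    [-3.6, 0.5, 0, 0],
    [-3.7, 0.52, 0, 0],
    [-3.7, 0.52, 0, 0],
    [-3.7, 0.52, 0, 0],
    [-3.7, 0.52, 0, 0],
    [-3.6, 0.53, 0, 0],
    [0, 0, 3, 0],
    [0, 0, 3.5, 0],
    [0, 0, 2.8, 0],
    [0, 0, 0, 0],
    [0, 0, 0, 0]
  ],
  "jaw": 0.12
}}

```text
clock: 16.73
eef_pos: [573.0, -110.9, 99.8]
tcp_rot: [-3.138, -0.001, 1.653]
contact_force: [0.3, 0.3, -0.6]
opening: 0.878
```

```bash
python3 chk.py
```

```text
finger low z [68.2 69.7 70.8] TCP st [  33.1 -175.8] [ 573.  -110.9   99.8] [ 0.29579735  0.29328573 -0.59976357] 0.8775990168465855
```

>>> {"op": "drive_tool", "data": {
  "deltas": [
    [0, 0.13, 0.8, 0],
    [0, 0, 0.8, 0],
    [0, 0, 0.5, 0],
    [0, 0, 0.3, 0],
    [0, 0, 0, 0],
    [0, 0, 0, 0]
  ]
}}

```text
clock: 17.28
eef_pos: [575.5, -110.4, 77.0]
tcp_rot: [-3.141, -0.0, 1.654]
contact_force: [0.7, -0.1, 0.1]
opening: 0.882
```

>>> {"op": "drive_tool", "data": {
  "deltas": [
    [0.4, -0.12, 0.1, 0],
    [0.6, 0, 0, 0],
    [0.4, 0, 0, 0],
    [0.3, -0.25, 0, 0],
    [0.45, -0.37, 0, 0],
    [0.5, -0.41, 0, 0],
    [0.5, -0.41, 0, 0],
    [0.5, -0.41, 0, 0],
    [0.5, -0.41, 0, 0],
    [0.5, -0.41, 0, 0],
    [0.4, -0.33, 0, 0],
    [0, 0, 0, 0]
  ]
}}

```text
clock: 18.28
eef_pos: [539.4, -61.8, 76.2]
tcp_rot: [-3.141, -0.001, 1.654]
contact_force: [-0.1, 2.2, 7.1]
opening: 0.88
```

```bash
python3 d.py 0 -85 72 90
```

```text
TCP st [   3.8 -124.1] [539.4 -61.8  76.2] yaw 1.654 18.2833
[548.8 -12.3] 25.5 [550.1 -11.4] [18.6 26.6] 81.8 st [ 17.3 -75.5] [ 18.7 -74.7]
```

```bash
python3 - <<'E'
from h import *
s=r.sense();print(s['contact_force'].round(1),s['eef_pos'].round(1))
for n in('wrist','side'):
    im,d,p=grab(n,n+'5.png');W=pts(d,p)
    q=W[...,:2]-O;k=(W[...,2]>79)&(W[...,2]<85.5)&(abs(q@SX)<60)&(q@SY<-20)&(q@SY>-150)
    P=W[k];print(n,k.sum(),'sx',np.percentile((q@SX)[k],[.5,99.5]),'sy',np.percentile((q@SY)[k],[.5,99.5]),P[:,2].mean())
a=cv2.imread('pics/wrist5.png');b=cv2.imread('pics/side5.png')[150:330,180:420]
b=cv2.resize(b,(400,300),interpolation=2);cv2.imwrite('pics/c5.png',cv2.convertScaleAbs(np.hstack([cv2.resize(a,(400,300)),b]),alpha=1.5))
E
```

```text
[-1.9  3.3  6.7] [539.5 -61.8  76.2]
wrist 59663 sx [-41.55287271  49.81464372] sy [-129.10453028  -37.4128287 ] 81.73212338625056
side 985 sx [-42.90299281  51.97252804] sy [-130.51685509  -36.10692228] 83.99051470500251
```

View pics/c5.png

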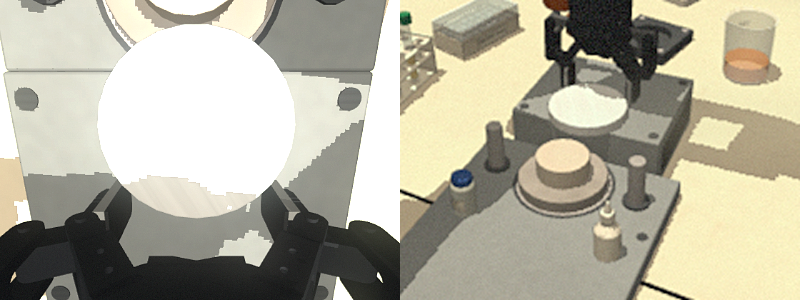

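Cap is at stand (4.3, −83.3), seated in the cradle; puck and disc stand undisturbed. I back off, raise 1.5 mm (7 N upward hints the tips graze the shelf), and push on.

>>> {"op": "drive_tool", "data": {
  "deltas": [
    [-0.2, 0, 0, 0],
    [0, 0, -0.15, 0],
    [0, 0, 0, 0],
    [0.3, -0.1, 0, 0],
    [0.4, -0.13, 0, 0],
    [0.4, -0.13, 0, 0],
    [0.4, 0, 0, 0],
    [0.4, 0, 0, 0],
    [0.4, 0, 0, 0],
    [0, 0, 0, 0]
  ]
}}

```text
clock: 19.27
eef_pos: [534.7, -41.2, 77.4]
tcp_rot: [-3.141, -0.0, 1.654]
contact_force: [-0.0, 0.5, -0.1]
opening: 0.882
```

>>> {"op": "drive_tool", "data": {
  "deltas": [
    [0.4, 0, 0, 0],
    [0.4, 0, 0, 0],
    [0.4, 0, 0, 0],
    [0.4, 0, 0, 0],
    [0.4, 0, 0, 0],
    [0.4, 0, 0, 0],
    [0.4, 0, 0, 0],
    [0, 0, 0, 0]
  ]
}}

```text
clock: 19.93
eef_pos: [532.4, -13.4, 77.4]
tcp_rot: [-3.141, -0.0, 1.654]
contact_force: [-0.3, -0.5, 0.2]
opening: 0.877
```

```bash
cat > c.py <<'E'
from h import *
s=r.sense();print(s['clock'],s['contact_force'].round(1),s['eef_pos'].round(1),st(s['eef_pos']))
for n in('wrist','side'):
    im,d,p=grab(n,n+'6.png');W=pts(d,p);q=W[...,:2]-O
    for nm,lo,hi,R in(('cap',77,85.5,90),('disc',36,45,62)):
        k=(W[...,2]>lo)&(W[...,2]<hi)&(np.hypot(q@SX,q@SY)<R)&(abs(q@SX)<60)
        if k.sum()>50:print(n,nm,k.sum(),'sx',np.percentile((q@SX)[k],[.5,99.5]).round(1),'sy',np.percentile((q@SY)[k],[.5,99.5]).round(1),W[k][:,2].mean().round(1))
E
python3 c.py
```

```text
19.9333 [-0.3 -0.5  0.2] [532.4 -13.4  77.4] [  0.9 -75.2]
wrist cap 58361 sx [-44.6  47. ] sy [-79.5  11.5] 81.2
wrist disc 6141 sx [-50.3  51.4] sy [-3.4 33.2] 40.2
side cap 1231 sx [-45.  49.] sy [-79.6  13. ] 83.4
side disc 840 sx [-49.7  52.4] sy [-37.5  53.1] 42.2
```

>>> {"op": "drive_tool", "data": {
  "deltas": [
    [0.35, -0.03, 0, 0],
    [0.4, -0.03, 0, 0],
    [0.4, -0.02, 0, 0],
    [0.4, 0, 0, 0],
    [0.4, 0, 0, 0],
    [0.4, 0, 0, 0],
    [0.4, 0, 0, 0],
    [0.25, 0, 0, 0],
    [0, 0, 0, 0]
  ]
}}

```text
clock: 20.78
eef_pos: [529.3, 16.2, 77.5]
tcp_rot: [3.142, -0.0, 1.654]
contact_force: [-0.7, -0.0, -0.0]
opening: 0.882
```

```bash
python3 c.py; python3 - <<'E'
from h import *
im,d,p=grab('wrist');W=pts(d,p);b=blob(W,wo(0,-3),76,85,60);print(*b,st(b[0]),st(b[2]))
a=cv2.imread('pics/wrist6.png');b=cv2.imread('pics/side6.png')[150:330,180:420]
b=cv2.resize(b,(400,300),interpolation=2);cv2.imwrite('pics/c6.png',cv2.convertScaleAbs(np.hstack([cv2.resize(a,(400,300)),b]),alpha=1.3))
E
```

```text
20.7833 [-0.7 -0.  -0. ] [529.3  16.2  77.5] [  0.3 -45.5]
wrist cap 57429 sx [-45.3  46.3] sy [-50.6  41.3] 80.2
wrist disc 979 sx [-31.7  33.5] sy [40.4 53. ] 40.1
side cap 1382 sx [-46.3  49.4] sy [-52.2  42.8] 82.6
side disc 747 sx [-49.1  51.8] sy [-28.4  53.2] 42.2
[526.2  50.8] 108.2 [526.7  53.1] [ 98.5 103.6] 80.2 [  0.1 -10.7] [ 0.8 -8.5]
```

View pics/c6.png

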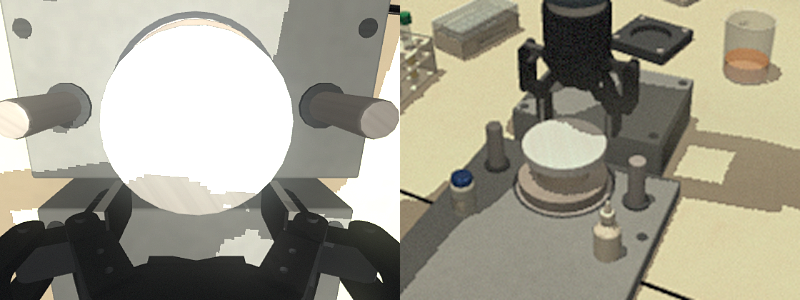

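The cap is now off the shelf and flat on the puck, about 5.6 mm short of centre.

>>> {"op": "drive_tool", "data": {
  "deltas": [
    [0.25, -0.02, 0, 0],
    [0.2, 0, 0, 0],
    [0.1, 0, 0, 0],
    [0, 0, 0, 0],
    [0, 0, 0, 0]
  ]
}}

```text
clock: 21.35
eef_pos: [528.6, 21.2, 77.5]
tcp_rot: [-3.142, -0.0, 1.654]
contact_force: [0.2, -1.2, 0.2]
opening: 0.88
```

```bash
python3 c.py
```

```text
21.35 [ 0.2 -1.2  0.2] [528.6  21.2  77.5] [  0.  -40.5]
wrist cap 57376 sx [-45.4  46.2] sy [-45.9  46.1] 80.2
side cap 1398 sx [-46.4  48.7] sy [-47.6  47.8] 82.6
side disc 723 sx [-49.4  51.3] sy [-28.5  53. ] 42.1
```

>>> {"op": "drive_tool", "data": {
  "deltas": [
    [0.08, 0, 0, 0],
    [0, 0, 0, 0],
    [-0.2, 0, 0, 0],
    [-0.6, 0, 0, 0],
    [-1.5, 0, 0, 0],
    [-2, 0, 0, 0],
    [0, 0, -2.5, 0],
    [0, 0, -3.5, 0],
    [0, 0, -3.5, 0],
    [-2, 0, -2.5, 0],
    [-3.5, 0, 0, 0],
    [-3.5, 0, 0, 0]
  ]
}}

```text
clock: 22.45
eef_pos: [540.8, -111.6, 199.8]
tcp_rot: [3.137, 0.001, 1.656]
contact_force: [1.1, 0.5, -0.7]
opening: 0.879
```

>>> {"op": "drive_tool", "data": {
  "deltas": [
    [-3.5, 0, 0, 0],
    [-3.5, 0, 0, 0],
    [0, 0, 0, 0]
  ]
}}

```text
clock: 22.7
eef_pos: [545.8, -186.0, 197.8]
tcp_rot: [3.14, 0.002, 1.651]
contact_force: [-0.3, -0.3, 1.0]
opening: 0.879
```

```bash
python3 d.py 0 0 74 90 t7.png; python3 - <<'E'
from h import *
im,d,p=grab('side','s7.png');W=pts(d,p);q=W[...,:2]-O
for nm,lo,hi,R in(('cap',77,86,60),('puck',48,64,40),('disc',36,45,62)):
    k=(W[...,2]>lo)&(W[...,2]<hi)&(np.hypot(q@SX,q@SY)<R)
    print(nm,k.sum(),'sx',np.percentile((q@SX)[k],[.5,99.5]).round(1),'sy',np.percentile((q@SY)[k],[.5,99.5]).round(1))
t,d,p=grab('top');W=pts(d,p);q=W[...,:2]-O;k=np.hypot(q@SX,q@SY)<40;A=np.c_[(q@SX)[k],(q@SY)[k],np.ones(k.sum())];print('tilt',np.linalg.lstsq(A,W[k][:,2],rcond=None)[0].round(4))
for n,s,lo,hi in(('vial',(601,152),65,85),('drop',(432,140),45,110),('beaker',(418,-308),30,130)): print(n,blob(W,s,lo,hi,30 if n!='beaker' else 60))
im=im[130:330,170:450];cv2.imwrite('pics/c7.png',cv2.convertScaleAbs(np.hstack([cv2.resize(im,(400,286),interpolation=2),cv2.resize(t[150:310,110:334],(400,286),interpolation=2)])[:,:,::-1],alpha=1.4))
E
```

```text
TCP st [-2.000e-01 -2.484e+02] [ 545.8 -186.   197.8] yaw 1.651 22.7
[525.5  61.8] 96.2 [525.5  61.4] [94.7 95.2] 80.6 st [0.3 0.3] [ 0.3 -0.1]
cap 1345 sx [-45.   46.8] sy [-45.3  47.9]
puck 68 sx [-27.5  18.6] sy [ 5.  32.3]
disc 718 sx [-49.5  51. ] sy [-28.   53.3]
tilt [-2.200e-03  3.100e-03  8.052e+01]
vial (array([601. , 151.5]), 24.4, array([601.1, 151.5]), array([22.3, 23.9]), np.float64(74.2))
drop (array([431.8, 139.7]), 28.6, array([432. , 139.8]), array([27.3, 28.1]), np.float64(62.4))Traceback (most recent call last):
  File "<stdin>", line 7, in <module>
  File "h.py", line 21, in blob
    k=1+np.argmax(s[1:,4]);P=W[l==k]
        ~~~~~~~~~^^^^^^^^^
    return _wrapfunc(a, 'argmax', axis=axis, out=out, **kwds)
    return bound(*args, **kwds)
ValueError: attempt to get argmax of an empty sequence
```

```bash
python3 -c "
import cv2
a=cv2.imread('pics/s7.png')[110:330,150:450];b=cv2.imread('pics/t7.png')[150:330,110:440]
cv2.imwrite('pics/c7.png',cv2.convertScaleAbs(cv2.hconcat([cv2.resize(a,(400,293)),cv2.resize(b,(400,293))]),alpha=1.4))"
```

```text
(no output)
```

View pics/c7.png

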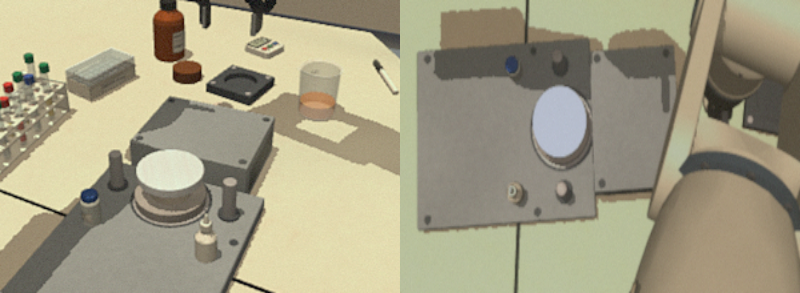

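The stack stands flat on the ring, bottles and beaker are in place, and the arm is clear. Handing in.

```bash
python3 -c "
from rig import job
print(job.sign_off())"
```

```text
the job is handed in; nothing more can be done
None
```

The test stack is built on the ring in the order asked, and the job is handed in at about 23 s. I pushed the filter disc along the deck onto the ring and lifted the puck from its mould onto the disc. I then pushed the load cap off the shelf onto the puck.

**Centring, last checks:**
- **Filter disc:** about 1 mm from the ring centre, measured before the puck went on. Afterwards only its visible edges in the side view were checked, and these agreed.
- **Puck:** about 0.5 mm from the disc centre before the cap went on. Under the cap it is mostly hidden.
- **Cap:** about 0.4 mm from the platen centre in the top view, with a tilt under 0.3°.

**Bystanders:** the vial and dropper are within 1 mm of where they stood. The beaker stands in the final side view, but my last measurement of it failed because the arm hid it from the top camera. The arm never came close to it.

**Small disagreements:**
- The wrist and top cameras differ by up to about 1 mm.
- There was a brief 5–7 N upward force at the mould, and again on the shelf, probably the fingertips grazing. On the shelf I raised the tool 1.5 mm and it stopped.

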